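Release the two-pan balance, let it tip, and arrest it again

ROBOT

A 7-joint arm with a two-finger parallel gripper is mounted at the origin on the work surface. World frame = base frame: x ahead of the robot, y to its left, z up, the work surface at z = 0. Lengths are in m, angles in degrees, forces in N, time in s.
With the tool pointing down it reaches from about 0.35 to 0.9 m from the base axis. Payload 7.2 kg.
Tool frame: the origin (TCP) lies between the finger pads; the fingertips stand tcp_to_tips ahead of it and the grasp point (between the pads) lies 8 mm behind it (tcp_to_tips is the distance from the TCP to the fingertips, in m); z points along the fingers, y is the line along which they close (so a half turn about z gives the same grasp; the last joint's range is limited). The gripper opens to 88 mm and grips with 3 to 60 N. Pads are 20 mm wide; open, the fingers measure 115 mm over their backs; the gripper's body (75 mm by 178 mm) begins 61 mm behind the grasp point.
Start: joints at [-68.996, 23.554, -0.728, 91.456, 0.321, 64.991, -4.71], TCP at [0.263, 0.567, 0.234] pointing down, gripper open.
Joint ranges: [-169.25, 169.25], [-16.82, 113.86], [-84.01, 82.57], [7.8, 145.47], [-59.2, 239.2], [7.22, 106.19], [-163.78, 163.78]. Speed limits (degrees/s): [136.94, 136.94, 172.46, 172.46, 180, 180, 180].

INTERFACE

Orientations are given as a 3x3 rotation matrix whose columns are the frame's x, y, z axes.
In Python, from plant import * gives the robot as it stands. The module is installed in compiled form; this text tells all that it offers.
- The arm moves only by the tool carry_out, never from a script. Its argument "series" is one flat list of numbers, 7 for each row, row after row: the closure, from -1 (fully open) to 1 (shut), so that 0 is half open, then the shift along the tool's x, y, z in mm, then the turn, a rotation vector about the tool's x, y, z in rad. A call has 1 to 5 rows; each row shifts and turns the commanded pose from where the row before left it, along the tool's axes as they then stand; what a row does not reach is not made up. A row lasts 1/8 s, in which the tool goes at most 62.5 mm and 10.7 degrees, less where a joint would pass 70% of its speed; a pose out of reach is approached as far as the arm can. A call with a gripper value outside its range is refused whole. The fingers move at their own pace and stop on an object; "squeeze" is the grip in N (left out, the last holds). Time passes only in rows, so rows that do not move let the fingers close. It gives the time, the measured TCP pose, the force, the opening and the grip force at its end, in the units of the state.
- get_obs(): the state, without advancing time (a new reading comes with each control period).
- snapshot(name): name is "scene" or "top" or "wrist"; returns a dict with "img" (480x640x3 uint8, red, green, blue), "depth" (480x640 float32, m along the optical axis (not along the pixel's ray), 0 where there is no reading), "fx", "fy", "cx", "cy" (pixels), "pose" (4x4, takes a point from camera to world coordinates); the wrist camera has in their place "mount" (4x4, takes a point from camera to tool coordinates, whose origin is the TCP and whose axes are the flange's). Camera axes: x right, y up, looking along -z (the intrinsics and any distortion apply to the point x, -y, -z); pixel columns grow to the right and rows downward; lengths in m; the calibration is good to about 2 mm. A picture is of the moment at which its call begins: read the wrist's pose just before it.
- finish_job(): hands the job in; it is judged then, once.
The state is a dict: "clock": time; "q": joint angles; "dq": joint speeds; "joint_efforts": joint torques, N m; "tcp_pos": TCP position; "orientation": TCP orientation; "force": force on the tool from outside, world axes, zero at the start; "ft_torque": the same for the moment, N m; "grip_width": opening from 0.0 (shut) to 1.0 (fully open); "finger_force": force on a finger pad.
Only numpy, scipy, OpenCV 4.12 (cv2) and the standard library are available. Lean on these libraries where they do the work, as an engineer would, in place of code of your own. Each camera call takes 0.05 s, during which the arm holds its last target. There are 200 camera calls.

TASK

Take a quick comparison on the two-pan laboratory balance: swing its orange arrest lever all the way across to release the beam, and let the beam tip to its heavier side and come to rest for a second. Then swing the same lever all the way back so that the beam is held level again, with the jar still standing in its place on the pan, and let go.

Things in the scene. Friction and masses are not known exactly. Their poses are not given: they have to be found in the camera images.
- arrest_lever (a joint): Arrest lever of the balance, rad: 0 = arrested, leaning to the robot's right (start: 0 to 0.06); 0.90 = fully released, leaning as far to the left; 0.45 is upright; stops at both ends. Its level hinge axis lies 85 mm from the orange bar's centre, 45 mm above the bench. It stays where left and takes about 1.2 N at the bar. (The black lever belongs to a stirrer.)
- lever_grip (a point): Centre of the orange bar (16 mm thick, 44 mm long) on the arrest lever's end, 122 to 130 mm above the bench, clear all round, 115 mm from the beam on the robot's side. x axis: along the bar, parallel to the hinge, level, pointing away from the robot (within 0.3 rad). The bar swings square to x in an arc of 85 mm radius, to the left to release, 74 mm from stop to stop. 
- beam (a joint): Tilt of the balance beam, rad: 0 = level (while arrested); positive = robot's left end up; stops at +0.09 and -0.09. Once released it sinks within about a second to its heavier side, left or right. The aluminium beam is 260 mm long, its middle 85 mm above the bench, with a steel pan 86 mm across at each end.
- jar_center (a point): Centre (half-way up) of the sample jar, 44 mm in diameter, 50 mm tall, blue cap, loose on the left or right pan of the balance, about 120 mm from the beam's middle; its foot is 104 mm above the bench. It is heavier than the brass weight on the other pan.
Mind the look-alikes: they are no part of the job. Of the things like the part that bears jar_center, leave any that is green or turquoise; of the rest the smaller one is meant.

How it is judged (in metres and radians):
On the way:
1. the lever is swung over and the released beam has tipped to one side and rests there (value of joint arrest_lever above 0.75 rad and (value of joint beam above 0.06 rad or value of joint beam below -0.06 rad) and velocity of joint beam between -0.05 and 0.05 rad/s), for 0.5 s.
At the end, for the whole second after the job is handed in: The arrest lever is back at its arrested end (below 0.15 rad), the beam is still and level within 0.035 rad, and the jar stands upright (within 0.17 rad) on its pan within 20 mm of where it began (value of joint arrest_lever below 0.15 rad and value of joint beam between -0.035 and 0.035 rad and velocity of joint beam between -0.05 and 0.05 rad/s and distance of jar_center from where it was at the start of the episode below 0.02 m and angle between jar_center's own z axis and vertical below 0.17 rad); the robot touches nothing.
It also fails if it takes over 43 s, if anything falls off the work surface, if the arm or the gripper's body presses on something with over 40 N, if the wrist force passes 120 N, or if a joint passes its speed limit or range.

## Working session

There is one attempt and no reset: what is moved stays moved. The work goes in short steps, Python scripts to look and compute and a tool call to move; the robot and the scene stay as the last step left them, time stands still between calls to the robot, and variables do not carry over. Pictures are saved under pics/ and viewed, at most 10 in all, crops included, and the job is handed in when it is done.

Besides the shell and the picture viewer there is one more tool, called after ">>>" as a command line: name --argument value ..., lists and objects as JSON in quotes. carry_out: Moves the arm, as the interface text tells. Its arguments: {"type":"object","properties":{"series":{"type":"array"},"squeeze":{"type":"number"}},"required":["series"]}

```bash
mkdir -p pics; cat > h.py <<'E'
from plant import *
import numpy as np, cv2
def cloud(s):
    d=s["depth"]; v,u=np.mgrid[:480,:640]
    P=np.stack([(u-s["cx"])/s["fx"]*d,-(v-s["cy"])/s["fy"]*d,-d],-1)
    W=P@s["pose"][:3,:3].T+s["pose"][:3,3]; W[d==0]=np.nan
    return W
def save(s,n): cv2.imwrite("pics/"+n,s["img"][:,:,::-1])
E
python3 - <<'E'
from h import *
o=get_obs();print({k:np.round(v,3).tolist() for k,v in o.items()})
for n in("scene","top"):
    s=snapshot(n);save(s,n+"1.png");np.savez(n+".npz",**s)
    print([k for k in s],s["pose"].round(2).tolist())
    W=cloud(s);h=cv2.cvtColor(s["img"],cv2.COLOR_RGB2HSV)
    m=((h[...,0]>5)&(h[...,0]<18)&(h[...,1]>170)&(h[...,2]>120)).astype(np.uint8)
    c,l,st,ce=cv2.connectedComponentsWithStats(m)
    for i in range(1,c):
        if st[i,4]>15: print(n,ce[i].round(),st[i,4],np.nanmedian(W[l==i],0).round(3),np.nanmax(W[l==i],0).round(3),np.nanmin(W[l==i],0).round(3))
import plant;print([x for x in dir(plant) if 'tip' in x.lower()])
E
```

```text
{'clock': 0.0, 'q': [-68.996, 23.601, -0.728, 91.504, 0.321, 64.992, -4.708], 'dq': [-0.011, 0.041, 0.05, -0.044, 0.069, 0.061, 0.092], 'joint_efforts': [-0.001, -58.795, 0.641, -29.109, -0.054, 0.018, 0.0], 'tcp_pos': [0.263, 0.566, 0.233], 'orientation': [[-0.907, 0.421, -0.001], [0.421, 0.907, -0.002], [-0.0, -0.002, -1.0]], 'force': [-0.812, -0.097, -0.115], 'ft_torque': [-0.005, -0.006, -0.013], 'finger_force': 0.0, 'grip_width': 0.999}
['img', 'depth', 'fx', 'fy', 'cx', 'cy', 'pose'] [[-0.18, -0.64, 0.75, 1.08], [0.98, -0.12, 0.14, 0.16], [-0.0, 0.76, 0.65, 0.6], [0.0, 0.0, 0.0, 1.0]]
scene [192. 194.] 129 [ 0.477 -0.118  0.13 ] [ 0.494 -0.11   0.134] [ 0.454 -0.126  0.125]
['img', 'depth', 'fx', 'fy', 'cx', 'cy', 'pose'] [[0.01, 1.0, -0.09, 0.45], [-1.0, 0.01, 0.05, 0.06], [0.05, 0.09, 1.0, 0.84], [0.0, 0.0, 0.0, 1.0]]
top [449. 279.] 346 [ 0.475 -0.121  0.129] [ 0.496 -0.111  0.134] [ 0.453 -0.13   0.121]
['tcp_to_tips']
```

View pics/scene1.png

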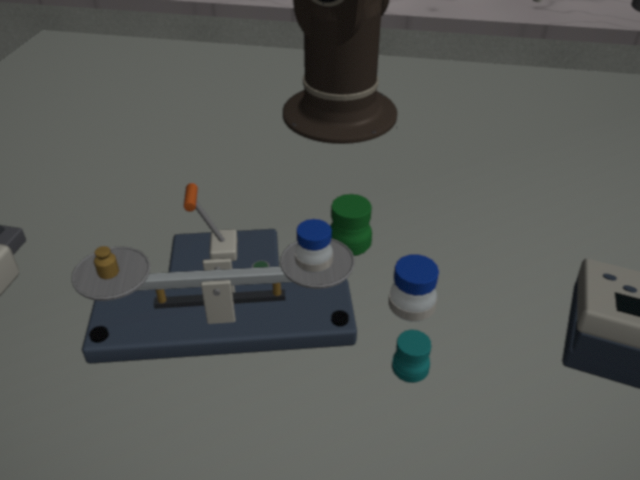

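View pics/top1.png

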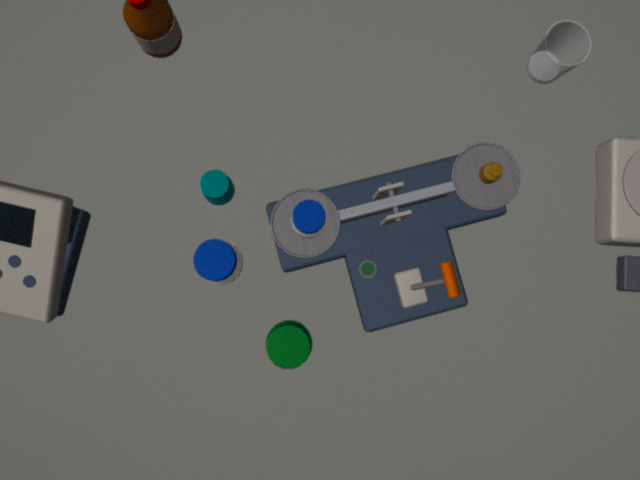

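The top view shows the orange bar at (449,279), the jar on the left pan at (307,217) and the weight at (490,172). In the scene view the bar is at (192,194).

```bash
cat >> h.py <<'E'
def rel(target,yaw):
    "shift in tool frame (mm) to target, and turn about tool z (rad) so that tool y -> yaw (world)"
    o=get_obs();R=np.array(o["orientation"]);p=np.array(o["tcp_pos"])
    d=yaw-np.arctan2(R[1,1],R[0,1]); d=(d+np.pi/2)%np.pi-np.pi/2
    c,s=np.cos(d),np.sin(d);Rz=np.array([[c,-s,0],[s,c,0],[0,0,1]])
    print("turn tool z",round(-d,3),"shift after turn",((Rz@R).T@(np.array(target)-p)*1000).round(1),"tcp",p.round(4))
E
python3 - <<'E'
from h import *
print("tips",tcp_to_tips)
A=[]
for n in("scene","top"):
    s=dict(np.load(n+".npz"));W=cloud(s);h=cv2.cvtColor(s["img"],cv2.COLOR_RGB2HSV)
    m=((h[...,0]>3)&(h[...,0]<18)&(h[...,1]>170)&(h[...,2]>90)); m[:, :180 if n=="scene" else 430]=0; m[:,(210 if n=="scene" else 470):]=0; m[:170]=0; m[320:]=0
    P=W[m];P=P[(P[:,2]>.11)&(P[:,2]<.14)];A.append(P);print(n,len(P),P.mean(0).round(4))
    b=((h[...,0]>105)&(h[...,0]<128)&(h[...,1]>200)&(h[...,2]>90))&(W[...,2]>.14)
    print("cap",np.nanmedian(W[b],0).round(3))
P=np.vstack(A);c=P[:,:2].mean(0);w,V=np.linalg.eigh(np.cov(P[:,:2].T));a=V[:,1]*np.sign(V[0,1])
print("axis",np.arctan2(a[1],a[0]))
n=np.array([-a[1],a[0]])
for Q in A:
    Q=Q[:,:2]
    for d in(a,n): print(np.percentile(Q@d,[1,50,99]).round(4))
E=None
al=np.arctan2(a[1],a[0]); mid=lambda d:np.mean(np.percentile(A[1][:,:2]@d,[1,99]))
t=mid(a)*a+mid(n)*n;print("centre",t)
rel([*t,0.20],al+np.pi/2)
E
```

```text
tips 0.011
scene 223 [ 0.4808 -0.1188  0.1287]
cap [0.551 0.055 0.153]
top 408 [ 0.4751 -0.1213  0.1285]
cap [0.547 0.052 0.152]
axis 0.2687524227563725
[0.4068 0.4332 0.4481]
[-0.2481 -0.2419 -0.237 ]
[0.4047 0.4258 0.4468]
[-0.2501 -0.2429 -0.2374]
centre [ 0.47520026 -0.12195924]
turn tool z -0.703 shift after turn [ -21.7 -720.    33.9] tcp [0.2631 0.5665 0.2329]
```

>>> carry_out --series '[-1,0,0,0,0,0,-0.176,-1,0,0,0,0,0,-0.176,-1,0,0,0,0,0,-0.176,-1,0,0,0,0,0,-0.176,-1,0,-20,0,0,0,0]'

```text
clock: 0.72
tcp_pos: [0.2677, 0.548, 0.2328]
orientation: [[-0.963, -0.27, -0.001], [-0.27, 0.963, -0.0], [0.001, -0.0, -1.0]]
force: [0.8, -0.4, 0.0]
grip_width: 1.002
finger_force: 0.0
```

>>> carry_out --series '[0,-2,-40,0,0,0,0,0,-2,-50,0,0,0,0,0,-2,-50,0,0,0,0,0,-2,-50,0,0,0,0,0,-2,-50,0,0,0,0]'

```text
clock: 1.35
tcp_pos: [0.3423, 0.317, 0.2334]
orientation: [[-0.964, -0.266, -0.0], [-0.266, 0.964, -0.0], [0.0, -0.0, -1.0]]
force: [0.7, -0.6, 0.6]
grip_width: 0.507
finger_force: 0.0
```

>>> carry_out --series '[0,-2,-50,0,0,0,0,0,-2,-50,0,0,0,0,0,-2,-50,0,0,0,0,0,-2,-50,0,0,0,0,0,-2,-50,0,0,0,0]'

```text
clock: 1.98
tcp_pos: [0.4183, 0.0789, 0.2336]
orientation: [[-0.964, -0.266, 0.0], [-0.266, 0.964, 0.0], [-0.0, 0.0, -1.0]]
force: [0.9, -0.1, -0.3]
grip_width: 0.5
finger_force: 0.0
```

>>> carry_out --series '[0,-2,-50,0,0,0,0,0,0,-50,0,0,0,0,0,0,-40,0,0,0,0,0,0,-20,0,0,0,0,0,0,0,0,0,0,0]'

```text
clock: 2.6
tcp_pos: [0.4625, -0.0744, 0.2334]
orientation: [[-0.965, -0.263, -0.001], [-0.263, 0.965, -0.0], [0.001, -0.0, -1.0]]
force: [-0.0, 1.2, 0.9]
grip_width: 0.499
finger_force: 0.0
```

```bash
python3 - <<'E'
from h import *
rel([.4752,-.122,.123],.2688+np.pi/2)
o=get_obs();p=np.array(o["tcp_pos"]);R=np.array(o["orientation"]);print(o["clock"],o["grip_width"],R.round(3).tolist())
s=snapshot("wrist");save(s,"w1.png");T=np.eye(4);T[:3,:3]=R;T[:3,3]=p
s["pose"]=T@s["mount"];W=cloud(s);h=cv2.cvtColor(s["img"],cv2.COLOR_RGB2HSV)
m=((h[...,0]>3)&(h[...,0]<18)&(h[...,1]>170)&(h[...,2]>90)&(W[...,2]>.11)&(W[...,2]<.14))
P=W[m];print(len(P),P.mean(0).round(4),np.percentile(P[:,2],[1,99]));a=np.array([np.cos(.2688),np.sin(.2688)]);n=np.array([-a[1],a[0]])
mid=lambda d:np.mean(np.percentile(P[:,:2]@d,[1,99]))
t=mid(a)*a+mid(n)*n;print(t);w,V=np.linalg.eigh(np.cov(P[:,:2].T));print(V[:,1])
rel([*t,.123],.2688+np.pi/2)
E
```

```text
turn tool z -0.003 shift after turn [  0.3 -49.2 110.4] tcp [ 0.4625 -0.0744  0.2334]
2.6 0.49921306469215 [[-0.965, -0.263, -0.001], [-0.263, 0.965, -0.0], [0.001, -0.0, -1.0]]
1352 [ 0.4746 -0.1231  0.1302] [0.12410478 0.13299182]
[ 0.47555337 -0.12353033]
[-0.96238228 -0.27169901]
turn tool z -0.001 shift after turn [  0.6 -52.2 110.3] tcp [ 0.4624 -0.0731  0.2333]
```

View pics/w1.png

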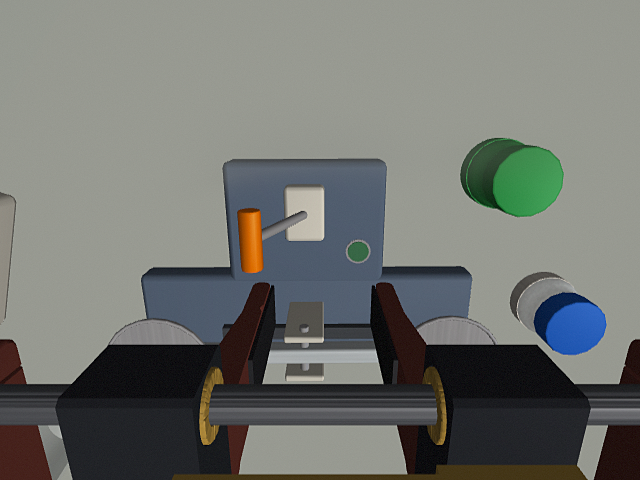

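The wrist view shows the bar at (250,240), with its rod running to the hinge block at (305,212). This agrees with the overhead estimate to within about 2 mm.

>>> carry_out --series '[0,0,-31,0,0,0,0,0,0,-20,0,0,0,0,0,0,0,20,0,0,0,0,0,0,20,0,0,0,0,0,0,20,0,0,0]'

```text
clock: 3.28
tcp_pos: [0.4762, -0.1205, 0.173]
orientation: [[-0.963, -0.268, -0.0], [-0.268, 0.963, 0.001], [-0.0, 0.001, -1.0]]
force: [0.0, -0.1, -0.2]
grip_width: 0.499
finger_force: 0.0
```

>>> carry_out --series '[0,0,0,20,0,0,0,0,0,0,15,0,0,0,0,0,0,14,0,0,0,0.25,0,0,0,0,0,0,0.25,0,0,0,0,0,0]'

```text
clock: 3.9
tcp_pos: [0.4766, -0.1223, 0.125]
orientation: [[-0.964, -0.266, 0.001], [-0.266, 0.964, -0.0], [-0.001, -0.0, -1.0]]
force: [-0.0, 0.5, -0.8]
grip_width: 0.381
finger_force: 0.0
```

```bash
python3 - <<'E'
from h import *
rel([.4754,-.1228,.123],.2688+np.pi/2)
s=snapshot("wrist");save(s,"w2.png")
E
```

```text
turn tool z 0.0 shift after turn [ 1.2 -0.1  2. ] tcp [ 0.4766 -0.1223  0.125 ]
```

View pics/w2.png

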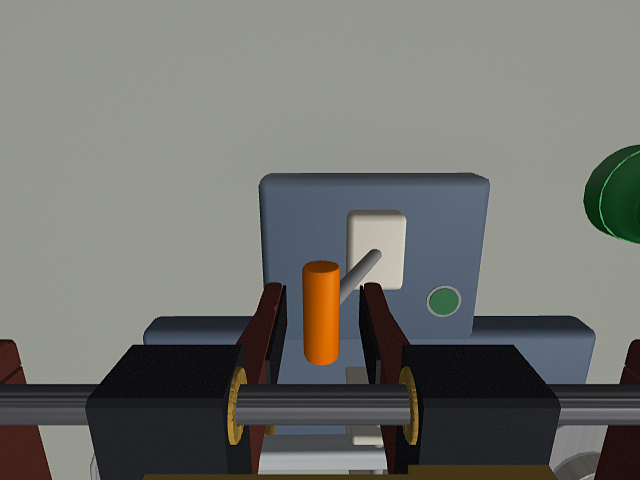

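The bar sits centred between the fingers at (320,312), with about 8 mm clear on each side. I'll push it left along its arc.

>>> carry_out --series '[0.25,0,8,0,0,0,0,0.25,0,12,-3,0,0,0,0.25,0,12,-3,0,0,0,0.25,0,12,-2,0,0,0,0.25,0,12,2,0,0,0]'

```text
clock: 4.58
tcp_pos: [0.4612, -0.0672, 0.1309]
orientation: [[-0.964, -0.267, 0.001], [-0.267, 0.964, 0.0], [-0.001, 0.0, -1.0]]
force: [0.9, -0.8, 0.9]
grip_width: 0.379
finger_force: 0.6
```

>>> carry_out --series '[0.25,0,12,3,0,0,0,0.25,0,9,3,0,0,0,0.25,0,4,0,0,0,0,0.25,0,1,0,0,0,0,0.25,0,0,0,0,0,0]'

```text
clock: 5.2
tcp_pos: [0.4551, -0.0461, 0.1241]
orientation: [[-0.965, -0.264, 0.002], [-0.264, 0.965, -0.004], [-0.001, -0.004, -1.0]]
force: [4.7, -12.0, -7.5]
grip_width: 0.378
finger_force: 6.1
```

>>> carry_out --series '[0.25,0,0,0,0,0,0,0.25,0,0,0,0,0,0,0.25,0,0,0,0,0,0,0.25,0,0,0,0,0,0,0.25,0,0,0,0,0,0]'

```text
clock: 5.82
tcp_pos: [0.4551, -0.0461, 0.1241]
orientation: [[-0.965, -0.264, 0.001], [-0.264, 0.965, -0.004], [-0.001, -0.004, -1.0]]
force: [4.5, -11.1, -6.7]
grip_width: 0.377
finger_force: 6.0
```

>>> carry_out --series '[0.25,0,0,0,0,0,0,0.25,0,0,0,0,0,0,0.25,0,0,0,0,0,0,0.25,0,0,0,0,0,0,0.25,0,0,0,0,0,0]'

```text
clock: 6.45
tcp_pos: [0.4551, -0.0462, 0.1241]
orientation: [[-0.965, -0.264, 0.001], [-0.264, 0.965, -0.004], [-0.0, -0.004, -1.0]]
force: [4.4, -11.2, -7.9]
grip_width: 0.379
finger_force: 6.0
```

>>> carry_out --series '[0.25,0,0,0,0,0,0,0.25,0,0,0,0,0,0,0.25,0,0,0,0,0,0,0.25,0,0,0,0,0,0,0.25,0,0,0,0,0,0]'

```text
clock: 7.08
tcp_pos: [0.4551, -0.0462, 0.1241]
orientation: [[-0.965, -0.264, 0.001], [-0.264, 0.965, -0.004], [-0.0, -0.004, -1.0]]
force: [5.3, -12.1, -7.4]
grip_width: 0.377
finger_force: 6.0
```

```bash
python3 - <<'E'
from h import *
o=get_obs();p=np.array(o["tcp_pos"]);R=np.array(o["orientation"]);print(p,o["force"],o["clock"])
w=snapshot("wrist");s=snapshot("scene")
cv2.imwrite("pics/c2.png",np.hstack([w["img"][150:450,150:550],s["img"][130:430,50:450]])[:,:,::-1])
W=cloud(s);h=cv2.cvtColor(s["img"],cv2.COLOR_RGB2HSV)
m=(h[...,0]>3)&(h[...,0]<18)&(h[...,1]>170)&(h[...,2]>90)&(W[...,2]>.11)&(W[...,2]<.145)&(W[...,0]<.53)
n=np.array([-np.sin(.2688),np.cos(.2688)]);print("bar n mm moved",m.sum(),(np.median(W[m][:,:2]@n)+.2425)*1000)
b=((h[...,0]>105)&(h[...,0]<128)&(h[...,1]>200)&(h[...,2]>90))&(W[...,2]>.13)
print("cap",np.nanmedian(W[b],0).round(3))
E
```

```text
[ 0.45508394 -0.04616011  0.12411895] [  5.31992035 -12.08603888  -7.37128065] 7.075
bar n mm moved 221 70.66434011026138
cap [0.555 0.058 0.143]
```

View pics/c2.png

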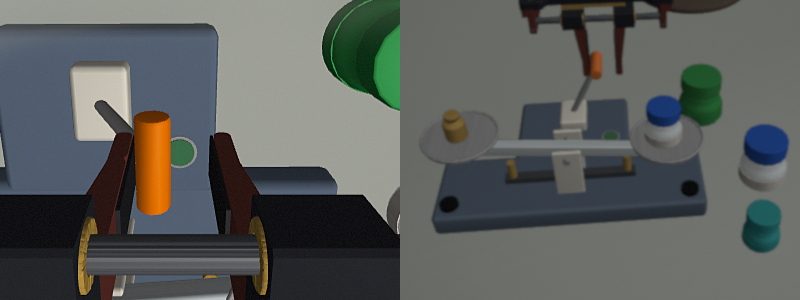

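The lever is at its left stop: the bar has moved about 71 mm and the arm feels about 12 N. The beam rests jar side down, with the cap at (662,110) about 10 mm lower. I'll swing the lever back gently.

>>> carry_out --series '[0.25,0,-8,0,0,0,0,0.25,0,-8,0,0,0,0,0.25,0,-6,-1,0,0,0,0.25,0,-6,-2,0,0,0,0.25,0,-6,-2,0,0,0]'

```text
clock: 7.8
tcp_pos: [0.4636, -0.076, 0.1299]
orientation: [[-0.964, -0.266, 0.0], [-0.266, 0.964, 0.0], [-0.0, 0.0, -1.0]]
force: [-0.6, 2.6, 1.6]
grip_width: 0.374
finger_force: 1.1
```

>>> carry_out --series '[0.25,0,-6,-2,0,0,0,0.25,0,-6,-1,0,0,0,0.25,0,-6,0,0,0,0,0.25,0,-6,0,0,0,0,0.25,0,-6,1,0,0,0]'

```text
clock: 8.43
tcp_pos: [0.4715, -0.1054, 0.1316]
orientation: [[-0.964, -0.266, -0.0], [-0.266, 0.964, -0.0], [0.0, -0.0, -1.0]]
force: [-0.1, 0.8, 1.8]
grip_width: 0.382
finger_force: 0.7
```

>>> carry_out --series '[0.25,0,-6,1,0,0,0,0.25,0,-6,2,0,0,0,0.25,0,-6,2,0,0,0,0.25,0,-5,2,0,0,0,0.25,0,-3,0,0,0,0]'

```text
clock: 9.05
tcp_pos: [0.4783, -0.1302, 0.1244]
orientation: [[-0.964, -0.266, -0.001], [-0.266, 0.964, 0.0], [0.0, 0.0, -1.0]]
force: [-0.4, 1.1, -0.8]
grip_width: 0.371
finger_force: 0.7
```

>>> carry_out --series '[0.25,0,-1,0,0,0,0,0.25,0,0,0,0,0,0,0.25,0,0,0,0,0,0]'

```text
clock: 9.43
tcp_pos: [0.4786, -0.131, 0.1247]
orientation: [[-0.964, -0.266, 0.0], [-0.266, 0.964, -0.0], [0.0, -0.0, -1.0]]
force: [-0.4, 1.1, 0.0]
grip_width: 0.376
finger_force: 0.4
```

```bash
cat > chk.py <<'E'
from h import *
s=snapshot("scene")
W=cloud(s);h=cv2.cvtColor(s["img"],cv2.COLOR_RGB2HSV)
m=(h[...,0]>3)&(h[...,0]<18)&(h[...,1]>170)&(h[...,2]>90)&(W[...,2]>.11)&(W[...,2]<.145)&(W[...,0]<.53)
n=np.array([-np.sin(.2688),np.cos(.2688)]);print("bar n mm moved",m.sum(),(np.median(W[m][:,:2]@n)+.2425)*1000)
b=((h[...,0]>105)&(h[...,0]<128)&(h[...,1]>200)&(h[...,2]>90))&(W[...,2]>.13)
print("cap",np.nanmedian(W[b],0).round(3))
save(s,"last.png");o=get_obs();print(o["clock"],o["force"],o["tcp_pos"])
E
python3 chk.py
```

```text
bar n mm moved 228 0.30903216330052663
cap [0.557 0.058 0.153]
9.475 [-1.03883192  1.141066   -0.92044076] [ 0.47860733 -0.13096489  0.12466652]
```

>>> carry_out --series '[0.25,0,-2,0,0,0,0,0.25,0,-1,0,0,0,0,0.25,0,0,0,0,0,0,0.25,0,6,0,0,0,0,0.25,0,6,0,0,0,0]'

```text
clock: 10.1
tcp_pos: [0.4763, -0.1221, 0.1248]
orientation: [[-0.964, -0.266, 0.0], [-0.266, 0.964, -0.0], [-0.0, -0.0, -1.0]]
force: [-0.7, -0.1, 0.7]
grip_width: 0.375
finger_force: 0.0
```

>>> carry_out --series '[0.25,0,0,0,0,0,0,0.25,0,0,-15,0,0,0,0.25,0,0,-25,0,0,0,0.25,0,0,-30,0,0,0,0.25,0,0,-30,0,0,0]'

```text
clock: 10.72
tcp_pos: [0.4763, -0.1227, 0.2267]
orientation: [[-0.964, -0.265, 0.001], [-0.265, 0.964, -0.0], [-0.001, -0.001, -1.0]]
force: [-0.1, -0.1, -0.3]
grip_width: 0.379
finger_force: 0.0
```

>>> carry_out --series '[0.25,20,0,-20,0,0,0,0.25,30,0,0,0,0,0,0.25,0,0,0,0,0,0,0.25,0,0,0,0,0,0,0.25,0,0,0,0,0,0]'

```text
clock: 11.35
tcp_pos: [0.4287, -0.1354, 0.2448]
orientation: [[-0.964, -0.267, 0.0], [-0.267, 0.964, -0.0], [-0.0, -0.0, -1.0]]
force: [-0.9, -0.4, -0.3]
grip_width: 0.371
finger_force: 0.0
```

```bash
sed -i 's/>.13)$/>.14)/' chk.py; python3 chk.py
```

```text
bar n mm moved 225 -2.4778271800002805
cap [0.553 0.055 0.154]
11.4 [ 0.38332054 -0.21034163 -0.11605459] [ 0.42859816 -0.13539183  0.24460518]
```

View pics/last.png

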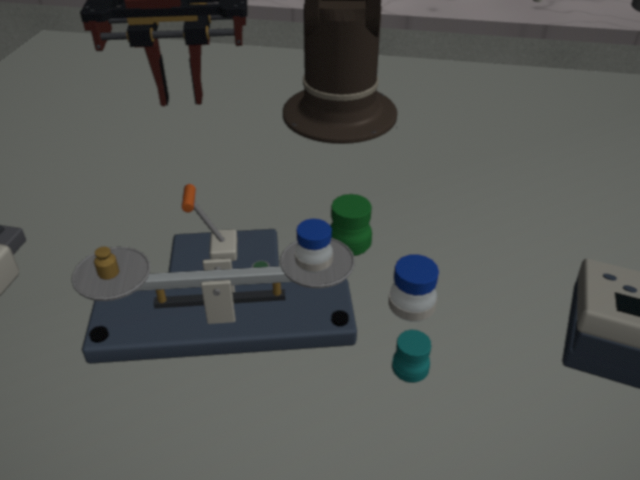

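The lever is back at its right end at (190,196), the beam is level, the jar stands at (314,245) as it did at the start, and the gripper is clear.

```bash
python3 -c "from plant import *; print(finish_job())"
```

```text
the job is handed in; nothing more can be done
None
```

I released the balance and let the beam tip to the jar side and rest for over a second. I then swung the lever back so the beam is level with the jar in place, and handed the job in at about 11 s; no verdict was returned.

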